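Release the bench's key-locked emergency stop

ROBOT

A 6-joint arm with a two-finger parallel gripper is mounted at the origin on the work surface. World frame = base frame: x ahead of the robot, y to its left, z up, the work surface at z = 0. Lengths are in m, angles in rad, forces in N, time in s.
With the tool pointing down it reaches from about 0.25 to 0.725 m from the base axis. Payload 4 kg.
Tool frame: the origin (TCP) lies on the centre line of the jaws, within the pads' length; the fingertips stand 17 mm ahead of it and the grasp point (between the pads) lies 2 mm behind it; z points along the fingers, y is the line along which they close (so a half turn about z gives the same grasp; the last joint's range is limited). The gripper opens to 85 mm and grips with 20 to 120 N. Pads are 22 mm wide; open, the fingers measure 114 mm over their backs; the gripper's body (76 mm by 85 mm) begins 54 mm behind the grasp point. The pads swing forward as they close: fully open they stand 13 mm farther back than shut.
Start: joints at [-1.3, 0.241, 0.005, 1.335, 0, 1.571], TCP at [0.134, -0.482, 0.248] pointing down, gripper open.
Joint ranges: [-2.72, 2.72], [-1.05, 1.87], [-1.09, 1.28], [-1.99, 2.15], [-1.42, 1.44], [-3.14, 3.14]. Speed limits (rad/s): [2.79, 2.79, 3.14, 3.14, 3.14, 3.14].

INTERFACE

Orientations are given as a unit quaternion [x, y, z, w].
In Python, from workcell import get_obs, imaging, order gives the robot as it stands.
- The arm moves only by the tool apply_moves, never from a script. Its argument "targets" is a list that holds one entry, the list of rows, each a list of 5 numbers: the shift along the world's x, y, z in units of 40 mm (1.0 is 40 mm), then the turn about the world's z in degrees, then the gripper command: -1 is shut, 1 is fully open, values between are in proportion. In form: [[[dx, dy, dz, turn, fingers], ...]]. A call has 1 to 8 rows; each row shifts and turns the commanded pose from where the row before left it; what a row does not reach is not made up. A row lasts 1/12 s, in which the tool goes at most 41.7 mm and 7.16 degrees, less where a joint would pass 70% of its speed; a pose out of reach is approached as far as the arm can. A call is refused whole if a number of a shift passes 1 or a number of a turn 7.16, either way. A call with a gripper value outside its range is refused whole. The fingers move at their own pace and stop on an object; the grip force is fixed at half the most. Time passes only in rows, so rows that do not move let the fingers close. It gives the time, the measured TCP pose, the force, the opening and the grip force at its end, in the units of the state.
- get_obs(): the state, without advancing time (a new reading comes with each control period).
- imaging.camera(name): name is "scene" or "top" or "wrist"; returns (picture, depth): 400x640x3 uint8, blue, green, red; 400x640 float32, m along the optical axis (not along the pixel's ray), 0 where there is no reading.
- imaging.get_calibration(name): a dict with "camera_matrix" (3x3 intrinsics, pixels), "eye" and "rotation" of the camera in the world; the wrist camera has in their place "hand_eye" (4x4, takes a point from camera to tool coordinates, whose origin is the TCP and whose axes are the flange's). Camera axes: x right, y down, z forward; pixel columns grow to the right and rows downward; lengths in m; the calibration is good to about 2 mm. A picture is of the moment at which its call begins: read the wrist's pose just before it. get_calibration takes no time and is no camera call.
- order.job_done(): hands the job in; it is judged then, once.
The state is a dict: "clock": time; "joint_pos": joint angles; "joint_vel": joint speeds; "tau": joint torques, N m; "eef_pos": TCP position; "tool_rot": TCP orientation; "ft_force": force on the tool from outside, world axes, zero at the start; "ft_torque": the same for the moment, N m; "grip_width": finger opening in m; "grasp_force": force on a finger pad.
Only numpy, scipy, OpenCV 4.12 (cv2) and the standard library are available. Lean on these libraries where they do the work, as an engineer would, in place of code of your own. Each camera call takes 0.05 s, during which the arm holds its last target. There are 200 camera calls.

TASK

The emergency stop on the bench control station has been struck and its mushroom head is latched down. Take the key from its pocket in the tool block, push it fully home in the lock in the middle of the head, turn it clockwise to its stop so that the head springs up, turn it back home, draw it out and stand it in its pocket again, fully down and let go. Work by feel and never force the key; do not press the start button, and leave the other things on the bench where they are.

Things in the scene. Friction and masses are not known exactly. Their poses are not given: they have to be found in the camera images.
- key: double-bit key, 52 mm tall, 35 g, upright in the tool block. Origin: centre of its lower end; z up the barrel, x along its width, y across. Upward: flat bit 18 mm wide (x), 4 mm thick (y), z 0 to 8 mm; round barrel 6 mm thick, z 0 to 24; round collar 16 mm wide, z 12 to 15; black grip 26 mm wide (x), 10 mm thick (y), z 22 to 52. Same either way round (half turn about z).
- station: control station, fixed: grey box 84 (x) by 196 (y) by 62 mm high, origin at the centre of its underside. On top, in a row along y: mushroom head of the emergency stop, 41 mm wide, at y = +58 mm; pilot lamp in the middle (79 mm above the bench); black start button at y = -58 mm (83 mm above the bench).
- keyhole (a point): centre of the steel lock face in the middle of the mushroom head, 88 mm above the bench latched, 94.5 released. z up, x along the slot: 19.5 (x) by 5.5 mm (y), 8 mm square in the middle, through a fixed flat plate 3 mm thick; the plug below has the same slot. Key fully home: collar on the face, lower end 12 mm below it. Off home the bit is caught under the plate and cannot come out.
- lock_plug (a joint): angle of the lock's plug, rad: 0 = home (in line with the plate's slot), grows clockwise seen from above, up to a hard stop some 15 degrees short of a quarter turn from home. A spring drives it home (0.02 N m at home, 0.06 N m at the stop). The key has about 0.1 rad of play in it to either side. The head unlatches just before the stop.
- stop_head (a joint): lift of the mushroom head, m: 0 = latched down, 0.0065 = released. Once unlatched a spring (7 N at the bottom, 5 N at the top) raises it and the key in it: the hand must give way upward. Held or pressed down while the key is turned back, it latches again. Up and turned back, it stays up.
- start_button (a joint): travel of the start button, m: 0 = untouched, 0.005 = pressed
- key_block: hardwood tool block, fixed, 150 (x) by 56 (y) by 45 mm high, origin at the centre of its underside. Key's pocket at x = +45 mm; three dark hex keys stand in it at x = -12, -34 and -57 mm, rising 36 to 54 mm above it, bent towards +y.
- pocket (a point): centre of the mouth of the key's pocket, on top of the block, 45 mm above the bench; x along the pocket, z up. Pocket 23 (x) by 9 mm (y), 18 mm deep. The key stands in it with its collar on the block: lower end 12 mm below the mouth.
- tin: bystander: closed tin, 74 mm in diameter, 85 mm high, origin at the centre of its underside
- head_tube: bystander: piece of painted frame tube standing on end, 38 mm in diameter, 115 mm high, origin at the centre of its underside
- spanner: bystander: open-ended spanner lying on the bench, 170 mm long along its x, origin at its middle
There are look-alikes about, which are no part of the job. What is meant by the key is not green, orange or red, and is the larger of those in its own colour.

How it is judged:
By the outcome, as a careful person would: the job done as asked, in the order asked, and still so for the second after the job is handed in, with the robot touching nothing.
It also fails if it takes over 72 s, if anything falls off the work surface, if the arm or the gripper's body presses on something with over 40 N, if the wrist force passes 120 N, or if a joint passes its speed limit or range.

## Working session

There is one attempt and no reset: what is moved stays moved. The work goes in short steps, Python scripts to look and compute and a tool call to move; the robot and the scene stay as the last step left them, time stands still between calls to the robot, and variables do not carry over. Pictures are saved under pics/ and viewed, at most 10 in all, crops included, and the job is handed in when it is done.

Besides the shell and the picture viewer there is one more tool, called after "Call:" by a JSON object that holds its "api" and its "payload". apply_moves: Moves the arm, as the interface text tells. Its arguments: {"type":"object","properties":{"targets":{"type":"array","items":{"type":"array","items":{"type":"array","items":{"type":"number"}}}}},"required":["targets"]}

```bash
mkdir -p pics; ls
cat > h.py <<'E'
import numpy as np, cv2
from workcell import get_obs, imaging, order
from scipy.spatial.transform import Rotation as R
def cam(name):
    o=get_obs(); im,d=imaging.camera(name); c=imaging.get_calibration(name)
    K=np.array(c["camera_matrix"])
    if name=="wrist":
        T=np.eye(4);T[:3,:3]=R.from_quat(o["tool_rot"]).as_matrix();T[:3,3]=o["eef_pos"]
        M=T@np.array(c["hand_eye"]); return im,d,K,M[:3,3],M[:3,:3]
    return im,d,K,np.array(c["eye"]),np.array(c["rotation"])
def ray(u,v,K,e,Rm,z):
    r=Rm@np.linalg.inv(K)@np.array([u,v,1.]); return e+r*(z-e[2])/r[2]
def cloud(d,K,e,Rm):
    v,u=np.mgrid[:d.shape[0],:d.shape[1]]
    p=np.stack([(u-K[0,2])/K[0,0]*d,(v-K[1,2])/K[1,1]*d,d],-1)
    return p@Rm.T+e
E
python3 - <<'E'
from h import *
for n in ("top","scene"):
    im,d,K,e,Rm=cam(n); print(n,K,e,Rm); cv2.imwrite(f"pics/{n}.png",im); np.savez(f"{n}.npz",im=im,d=d,K=K,e=e,R=Rm)
print(get_obs())
E
```

```text
pics
top [[396.75511299   0.         321.53185712]
 [  0.         396.75511299 202.87636617]
 [  0.           0.           1.        ]] [ 0.5006961  -0.00710322  1.02639716] [-0.7035367   0.70964924 -0.02121006  0.03137197]
scene [[425.7673602    0.         322.06427983]
 [  0.         425.7673602  198.22506881]
 [  0.           0.           1.        ]] [ 1.13658545 -0.40520268  0.57104982] [ 0.79249523  0.39964169 -0.20989203 -0.41010141]
{'clock': 0.1, 'joint_pos': array([-1.29998792e+00,  2.41371022e-01,  3.88940702e-03,  1.33521129e+00,
       -8.69640291e-06,  1.57078201e+00]), 'joint_vel': array([-0.00023967, -0.00033875,  0.00358103,  0.00161993,  0.00069225,
        0.00023854]), 'tau': array([-1.86574466e-04, -3.73136115e+01,  2.53010827e+01,  1.08805686e-02,
       -6.24664608e-05, -8.28747119e-06]), 'eef_pos': array([ 0.13361279, -0.48127371,  0.2474969 ]), 'tool_rot': array([ 9.90845436e-01,  1.34997859e-01, -1.32311901e-04, -9.39022480e-04]), 'ft_force': array([ 0.2202221 ,  0.12713896, -0.32693854]), 'ft_torque': array([0.03106926, 0.02946472, 0.01914512]), 'grasp_force': 0.0, 'grip_width': 0.08537911767682324}
```

Rotation is a quaternion; I'll convert it.

```bash
sed -i 's/np.array(c\["rotation"\])$/R.from_quat(c["rotation"]).as_matrix()/' h.py
```

```text
(no output)
```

View pics/top.png

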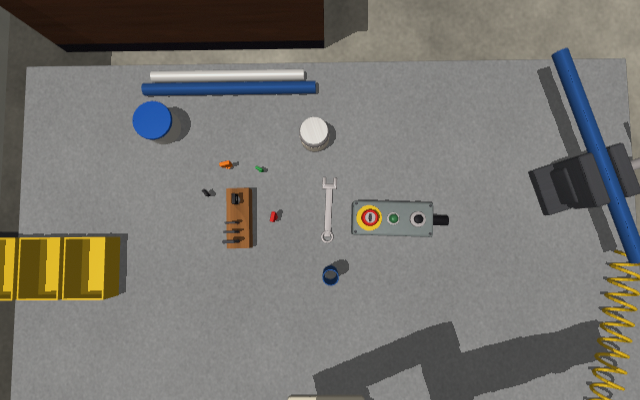

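View pics/scene.png

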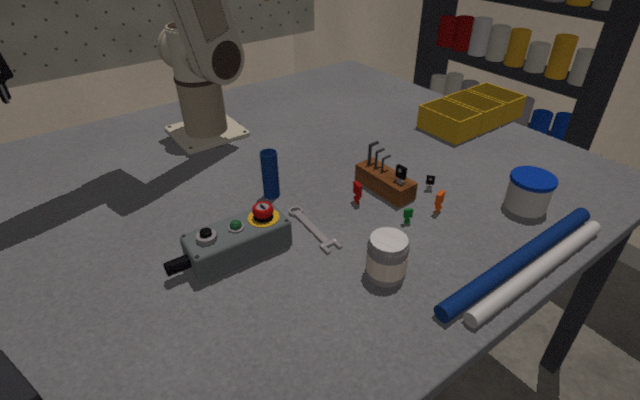

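The top view shows the key at about (237,199) in the block centred at (239,218). The E-stop is at (370,217), the start button at (418,219), and the small black look-alike at (207,192). Next I'll measure these.

Run:
```python
from h import *
z=np.load("top.npz");im=z["im"];d=z["d"];K=z["K"];e=z["e"];Rm=R.from_quat(z["R"]).as_matrix()
P=cloud(d,K,e,Rm)
hsv=cv2.cvtColor(im,cv2.COLOR_BGR2HSV)
def rect(m,zz,name):
    cs,_=cv2.findContours(m.astype(np.uint8),cv2.RETR_EXTERNAL,cv2.CHAIN_APPROX_NONE)
    c=max(cs,key=cv2.contourArea)[:,0,:]
    w=np.array([ray(u,v,K,e,Rm,zz)[:2] for u,v in c])
    r=cv2.minAreaRect((w*1000).astype(np.float32)); print(name,r)
H=P[...,2]
v,u=np.mgrid[:400,:640]
box=lambda a,b,c,dd:(u>a)&(u<b)&(v>c)&(v<dd)
rect(box(215,265,178,258)&(H>.036)&(H<.052),.045,"block")
rect(box(340,440,190,245)&(H>.05)&(H<.069),.062,"station")
rect(box(340,400,190,245)&(H>.078)&(H<.11),.083,"head")
rect(box(405,430,205,235)&(H>.074)&(H<.11),.083,"start")
rect(box(215,265,178,212)&(H>.07),.085,"key")
rect(box(215,265,212,258)&(H>.065),.085,"hex")
rect(box(300,350,255,300)&(H>.09),.115,"tube")
rect(box(300,340,165,250)&(H>.002)&(H<0.03)&(hsv[...,1]<60),.005,"spanner")
for q in [(237,199),(370,217),(418,219),(207,192),(313,130),(225,164),(260,169),(274,216)]: print(q,P[q[1],q[0]].round(4), P[q[1]-4:q[1]+5,q[0]-4:q[0]+5,2].max())
c=imaging.get_calibration("wrist");print(c)
big=cv2.resize(im[175:265,195:445],None,fx=3.2,fy=3.2,interpolation=cv2.INTER_CUBIC);cv2.imwrite("pics/crop1.png",big)
```

```text
block ((540.8092041015625, 215.73622131347656), (149.1516571044922, 57.574371337890625), 0.31553372740745544)
station ((534.831787109375, -163.87420654296875), (194.24798583984375, 83.51983642578125), 87.85713958740234)
head ((536.4157104492188, -107.43073272705078), (40.29256057739258, 37.99242401123047), 89.48604583740234)
start ((533.0634765625, -219.82020568847656), (33.27069091796875, 33.17454528808594), 89.49031829833984)
key ((584.541259765625, 216.4341583251953), (24.19527816772461, 11.997796058654785), 0.45584577322006226)
hex ((483.4704895019531, 225.0977783203125), (35.72871398925781, 7.081562042236328), 89.5558090209961)
tube ((400.82568359375, -12.15604019165039), (36.68655014038086, 36.84212112426758), 44.27811813354492)
spanner ((561.46630859375, -10.961151123046875), (52.77981185913086, 181.46206665039062), 88.32540893554688)
(237, 199) [0.5839 0.213  0.0632] 0.09035910155279658
(370, 217) [ 0.5365 -0.109   0.0796] 0.09195108024750576
(418, 219) [ 0.5306 -0.2218  0.0843] 0.08790126037538992
(207, 192) [0.605  0.296  0.0332] 0.04135700677235221
(313, 130) [0.7474 0.0253 0.0851] 0.09018080832279285
(225, 164) [0.6726 0.2461 0.0523] 0.05809690963418801
(260, 169) [0.6614 0.1612 0.0382] 0.04036438870334891
(274, 216) [0.5421 0.1239 0.0518] 0.05738948026354451
{'camera_matrix': array([[295.43673746,   0.        , 324.36940128],
       [  0.        , 295.43673746, 194.30732882],
       [  0.        ,   0.        ,   1.        ]]), 'hand_eye': array([[ 3.14934788e-05, -9.57777894e-01, -2.87509139e-01,
         7.32700338e-02],
       [ 9.99999961e-01,  1.10362332e-04, -2.58110489e-04,
         1.90238143e-04],
       [ 2.78942699e-04, -2.87509120e-01,  9.57777860e-01,
        -1.25664404e-01],
       [ 0.00000000e+00,  0.00000000e+00,  0.00000000e+00,
         1.00000000e+00]])}
```

View pics/crop1.png

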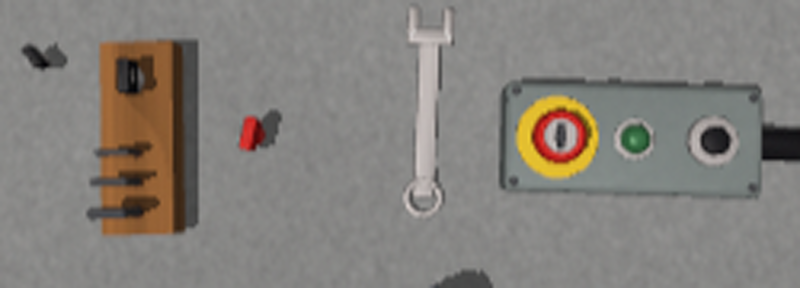

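Key and slot both run roughly along world x, and the station yaw is about -2°. I'm setting out towards the key, turning the wrist +164° to keep joint 6 in range.

Call:
{"api": "apply_moves", "payload": {"targets": [[[0.54,0.84,0,7,0.3],[0.54,0.84,0,7,0.3],[0.54,0.84,0,7,0.3],[0.54,0.84,0,7,0.3],[0.54,0.84,0,7,0.3],[0.54,0.84,0,7,0.3],[0.54,0.84,0,7,0.3],[0.54,0.84,0,7,0.3]]]}}

```text
clock: 0.77
eef_pos: [0.3068, -0.2111, 0.2481]
tool_rot: [0.81, 0.587, -0.0, -0.0]
ft_force: [0.9, -1.4, -0.0]
grip_width: 0.0555
grasp_force: 0.0
```

```bash
python3 -c "
from h import *
o=get_obs();print(o['joint_pos'].round(3),o['eef_pos'],R.from_quat(o['tool_rot']).as_euler('zyx',degrees=True))"
```

```text
[-0.603 -0.013 -0.287  1.298 -0.     1.285] [ 0.30679542 -0.21110747  0.24813289] [-7.18261701e+01 -9.74885318e-03 -1.79994046e+02]
```

Call:
{"api": "apply_moves", "payload": {"targets": [[[0.46,0.71,-0.08,7.15,0.0],[0.46,0.71,-0.08,7.15,0.0],[0.46,0.71,-0.08,7.15,0.0],[0.46,0.71,-0.08,7.15,0.0],[0.46,0.71,-0.08,7.15,0.0],[0.46,0.71,-0.08,7.15,0.0],[0.46,0.71,-0.08,7.15,0.0],[0.46,0.71,-0.08,7.15,0.0]]]}}

```text
clock: 1.43
eef_pos: [0.454, 0.0159, 0.2222]
tool_rot: [0.43, 0.903, -0.0, -0.0]
ft_force: [0.6, -0.5, 0.2]
grip_width: 0.0426
grasp_force: 0.0
```

Call:
{"api": "apply_moves", "payload": {"targets": [[[0.46,0.71,-0.08,7.15,-0.3],[0.46,0.71,-0.08,7.15,-0.3],[0.46,0.71,-0.08,7.15,-0.3],[0.46,0.71,-0.08,7.15,-0.3],[0.46,0.71,-0.08,7.15,-0.3],[0.46,0.71,-0.08,7.15,-0.3],[0.46,0.71,-0.08,7.15,-0.3],[0,0,0,1,-0.3]]]}}

```text
clock: 2.1
eef_pos: [0.5842, 0.2179, 0.1971]
tool_rot: [-0.002, 1.0, 0.001, -0.001]
ft_force: [0.4, -1.0, -0.8]
grip_width: 0.0302
grasp_force: 0.0
```

```bash
cat > w.py <<'E'
from h import *
import sys
o=get_obs();print(o['joint_pos'].round(3),o['eef_pos'].round(4),R.from_quat(o['tool_rot']).as_euler('zyx',degrees=True).round(2),o['ft_force'].round(2))
im,d,K,e,Rm=cam("wrist"); n=sys.argv[1]; np.savez(n+".npz",im=im,d=d,K=K,e=e,R=Rm); cv2.imwrite(f"pics/{n}.png",im)
E
python3 w.py w1
```

```text
[0.356 0.512 0.271 1.331 0.002 0.352] [0.5842 0.2179 0.1971] [ 1.7973e+02 -8.0000e-02 -1.7993e+02] [ 0.37 -0.99 -0.85]
```

View pics/w1.png

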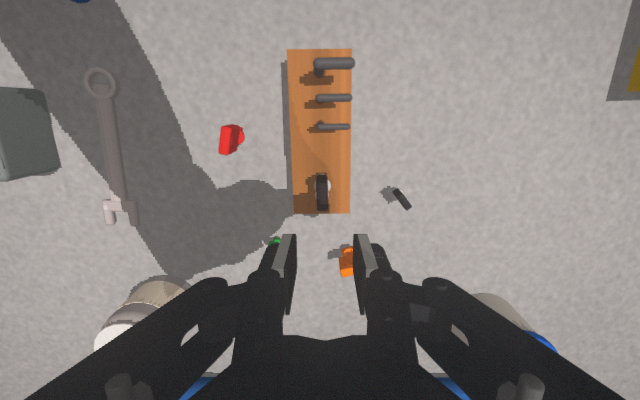

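The wrist view shows the key's grip at about (322,192) between the open fingers, with the hex keys clear of it at the top. Next I'll measure it precisely.

```bash
cat > m.py <<'E'
from h import *
def load(n):
    z=np.load(n+".npz");Rm=z["R"]; Rm=Rm if Rm.shape==(3,3) else R.from_quat(Rm).as_matrix()
    return z["im"],z["d"],z["K"],z["e"],Rm
def rects(n,mask,zz,box=None):
    im,d,K,e,Rm=load(n)
    m=mask.astype(np.uint8)
    cs,_=cv2.findContours(m,cv2.RETR_EXTERNAL,cv2.CHAIN_APPROX_NONE)
    c=max(cs,key=cv2.contourArea)[:,0,:]
    w=np.array([ray(u,v,K,e,Rm,zz)[:2] for u,v in c])*1000
    r=cv2.minAreaRect(w.astype(np.float32)); 
    return np.round(r[0],2),np.round(r[1],2),round(r[2],2),c.min(0),c.max(0)
E
python3 - <<'E'
from m import *
im,d,K,e,Rm=load("w1");P=cloud(d,K,e,Rm);H=P[...,2]
v,u=np.mgrid[:400,:640]; b=(u>290)&(u<350)&(v>165)&(v<218)
print(H[172:214:3,322].round(4), im[172:214:3,322].tolist())
print("top",rects("w1",b&(H>.078)&(H<.1),.085))
m=b&(H>.078)&(H<.1); print(P[m].mean(0),np.percentile(P[m],[2,98],axis=0))
print("dark",rects("w1",b&(im.max(2)<60),.085))
bb=(u>280)&(u<360)&(v>40)&(v<220)&(H>.04)&(H<.05); print("block",rects("w1",bb,.045))
E
```

```text
[0.0463 0.0573 0.0697 0.0804 0.0849 0.0849 0.0855 0.0853 0.0855 0.084
 0.0844 0.0858 0.0856 0.045 ] [[65, 95, 135], [50, 52, 59], [51, 52, 58], [42, 46, 55], [55, 58, 65], [64, 66, 71], [62, 64, 70], [61, 62, 67], [55, 60, 65], [63, 62, 67], [61, 59, 67], [49, 47, 54], [48, 48, 52], [54, 68, 93]]
top (array([583.52, 215.97]), array([27.26, 10.1 ]), 0.47, array([316, 180], dtype=int32), array([328, 211], dtype=int32))
[0.58352419 0.21607848 0.08458405] [[0.57190344 0.21091054 0.07981445]
 [0.596321   0.22108374 0.08626837]]
dark (array([590.43, 215.99]), array([9.83, 8.52]), 0.23, array([317, 198], dtype=int32), array([327, 209], dtype=int32))
block (array([539.26, 214.49]), array([149.75,  56.01]), 0.97, array([287,  49], dtype=int32), array([352, 213], dtype=int32))
```

Call:
{"api": "apply_moves", "payload": {"targets": [[[0,-0.047,-0.5,0.6,-0.3],[0,0,-0.8,0,-0.3],[0,0,-0.8,0,-0.3],[0,0,-0.6,0,-0.3],[0,0,-0.4,0,-0.3],[0,0,-0.1,0,-0.3],[0,0,0,0,-0.3]]]}}

```text
clock: 2.73
eef_pos: [0.5809, 0.2098, 0.0708]
tool_rot: [-0.002, 1.0, -0.001, -0.002]
ft_force: [1.1, -0.5, -0.1]
grip_width: 0.0301
grasp_force: 0.0
```

Call:
{"api": "apply_moves", "payload": {"targets": [[[0,0,0,0,-0.6],[0,0,0,0,-0.75],[0,0,0,0,-0.85],[0,0,0,0,-1],[0,0,0,0,-1],[0,0,0,0,-1],[0,0,0,0,-1]]]}}

```text
clock: 3.32
eef_pos: [0.5836, 0.2128, 0.0741]
tool_rot: [-0.004, 1.0, 0.002, 0.002]
ft_force: [-0.8, 5.7, 4.2]
grip_width: 0.009
grasp_force: 59.8
```

```bash
python3 w.py w2; python3 -c "
from h import *
o=get_obs();print(o['ft_force'],o['ft_torque'],o['grip_width'],o['grasp_force'])"
```

```text
[0.349 0.594 0.074 1.047 0.002 0.341] [0.5836 0.2128 0.0741] [ 179.58    0.18 -179.82] [-0.8   5.68  4.17]
[-0.08778531  5.46045659  2.9462786 ] [1.21673326 0.11871369 0.05148742] 0.00930642193380625 59.78793561458588
```

Call:
{"api": "apply_moves", "payload": {"targets": [[[0,0,0,0,-1],[0,0,0,0,-1]]]}}

```text
clock: 3.53
eef_pos: [0.5836, 0.2128, 0.0741]
tool_rot: [-0.004, 1.0, 0.002, 0.002]
ft_force: [0.1, 4.8, 2.8]
grip_width: 0.0092
grasp_force: 59.8
```

```bash
python3 -c "
from h import *
o=get_obs();print(o['joint_pos'],o['joint_vel'],o['eef_pos'],o['ft_force'],o['ft_torque'])"
```

```text
[0.34870092 0.59382242 0.07367494 1.0466794  0.00193136 0.34142159] [ 4.22759785e-05 -1.22938001e-03  1.42589435e-03  5.41746815e-04
 -1.05685943e-03 -4.77834637e-04] [0.58359697 0.21275954 0.07406755] [0.08510134 4.78902924 2.79622551] [1.23916477 0.12758809 0.05910404]
```

View pics/w2.png

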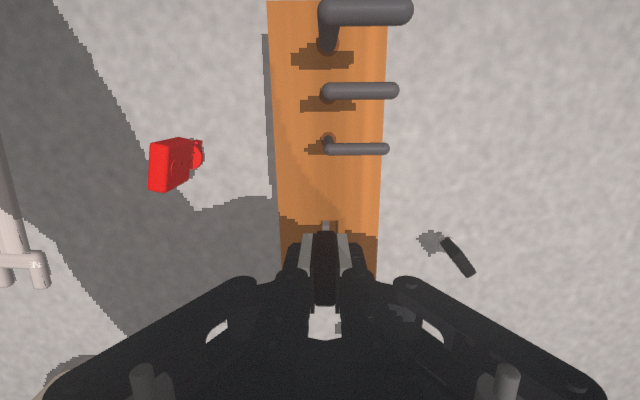

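Call:
{"api": "apply_moves", "payload": {"targets": [[[0,0.06,0,0,-1],[0,0,0,0,-1]]]}}

```text
clock: 3.7
eef_pos: [0.5834, 0.2134, 0.0735]
tool_rot: [-0.003, 1.0, -0.0, 0.001]
ft_force: [-0.0, 0.5, 4.3]
grip_width: 0.0088
grasp_force: 59.9
```

Call:
{"api": "apply_moves", "payload": {"targets": [[[0,0,0.15,0,-1],[0,0,0.15,0,-1],[0,0,0,0,-1]]]}}

```text
clock: 3.95
eef_pos: [0.5831, 0.2131, 0.0855]
tool_rot: [-0.003, 1.0, -0.0, 0.001]
ft_force: [0.4, -0.3, 0.4]
grip_width: 0.0091
grasp_force: 59.3
```

Call:
{"api": "apply_moves", "payload": {"targets": [[[0,0,0.3,0,-1],[0,0,0.5,0,-1],[0,0,0.5,0,-1],[0,0,0,0,-1],[0,0,0,0,-1]]]}}

```text
clock: 4.37
eef_pos: [0.5835, 0.2134, 0.1376]
tool_rot: [-0.003, 1.0, 0.0, 0.001]
ft_force: [-0.2, -0.2, 0.1]
grip_width: 0.0091
grasp_force: 59.3
```

```bash
python3 -c "
from h import *
o=get_obs();print(o['joint_pos'].round(4),o['joint_vel'].round(4),o['eef_pos'],o['ft_force'],o['ft_torque'],R.from_quat(o['tool_rot']).as_euler('zyx',degrees=True).round(2))"
```

```text
[ 3.5090e-01  5.4070e-01  1.5950e-01  1.1868e+00 -7.0000e-04  3.4500e-01] [ 0.0013  0.0281 -0.043  -0.0086  0.0036  0.0008] [0.58351789 0.2133603  0.13757233] [-0.20772376 -0.15567819  0.07155471] [ 0.04030468 -0.03689221  0.07786914] [ 1.7966e+02  1.7000e-01 -1.7998e+02]
```

Call:
{"api": "apply_moves", "payload": {"targets": [[[0,-0.3,0.5,-1.6,-1],[-0.1,-0.9,0.4,0,-1],[-0.1,-0.9,0.1,0,-1],[-0.1,-0.9,0,0,-1],[-0.1,-0.9,0,0,-1],[-0.1,-0.9,0,0,-1],[-0.1,-0.9,0,0,-1],[-0.1,-0.9,0,0,-1]]]}}

```text
clock: 5.03
eef_pos: [0.553, -0.0523, 0.1747]
tool_rot: [0.011, 1.0, -0.0, -0.001]
ft_force: [-0.5, -0.2, -1.4]
grip_width: 0.0091
grasp_force: 59.3
```

Call:
{"api": "apply_moves", "payload": {"targets": [[[-0.1,-0.8,0,0,-1],[-0.1,-0.5,0,0,-1],[0,-0.1,0,0,-1],[0,0,0,0,-1],[0,0,0,0,-1]]]}}

```text
clock: 5.45
eef_pos: [0.546, -0.1061, 0.1753]
tool_rot: [0.011, 1.0, 0.0, -0.001]
ft_force: [0.1, -0.0, -0.5]
grip_width: 0.009
grasp_force: 59.4
```

```bash
python3 w.py w3; python3 -c "
import cv2;im=cv2.imread('pics/w3.png');cv2.imwrite('pics/w3c.png',cv2.resize(im[110:310,220:430],None,fx=2.8,fy=2.8,interpolation=cv2.INTER_CUBIC))"
```

```text
[-0.192  0.393  0.025  1.205  0.    -0.17 ] [ 0.546  -0.1061  0.1753] [-1.7874e+02 -1.1000e-01 -1.7995e+02] [ 0.09 -0.04 -0.48]
```

View pics/w3c.png

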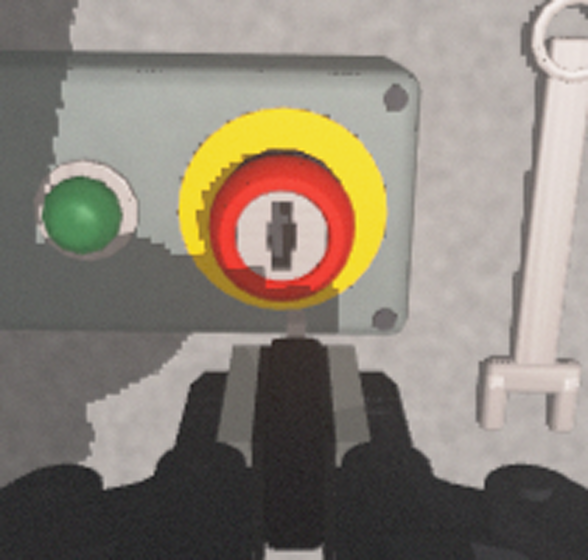

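The wrist view shows the slot at about pixel (321,194), nearly aligned with the key, whose grip is at (327,270). Next I'll measure the slot and the key in the hand.

```bash
cat > s.py <<'E'
from m import *
import sys
def slot(n,zf=.088,thr=120):
    im,d,K,e,Rm=load(n)
    g=cv2.cvtColor(im,cv2.COLOR_BGR2GRAY); hsv=cv2.cvtColor(im,cv2.COLOR_BGR2HSV)
    # upsampled: face region = pixels inside red ring
    red=((hsv[...,0]<8)|(hsv[...,0]>172))&(hsv[...,1]>130)&(hsv[...,2]>60)
    n_,lab,st,ct=cv2.connectedComponentsWithStats(red.astype(np.uint8))
    i=1+max(range(n_-1),key=lambda i:st[i+1,4] if st[i+1,0]>250 else 0)
    f=np.zeros_like(g); cs,_=cv2.findContours((lab==i).astype(np.uint8),cv2.RETR_CCOMP,cv2.CHAIN_APPROX_NONE)
    h=_[0]; inn=[c for c,hh in zip(cs,h) if hh[3]>=0]; c=max(inn,key=cv2.contourArea)
    cv2.drawContours(f,[c],-1,255,-1); f=cv2.erode(f,np.ones((5,5)))
    w=np.array([ray(u,v,K,e,Rm,zf)[:2] for u,v in c[:,0]])*1000
    print("face circ",cv2.minEnclosingCircle(w.astype(np.float32)))
    lit=np.percentile(g[f>0],85); print("lit",lit)
    wt=np.clip((0.8*lit-g.astype(float))/(0.4*lit),0,1)*(f>0)
    v,u=np.nonzero(wt); ww=wt[v,u]
    p=np.array([ray(a,b,K,e,Rm,zf)[:2] for a,b in zip(u,v)])*1000
    m=np.average(p,axis=0,weights=ww); C=np.cov(p.T,aweights=ww); ev,V=np.linalg.eigh(C)
    a=V[:,1]*np.sign(V[0,1]); q=(p-m)@V
    print("slot",m.round(2),"yaw",np.degrees(np.arctan2(a[1],a[0])).round(2),"ext",np.ptp(q[ww>.5],axis=0).round(1)," mid",(m+a*0).round(2), "px",np.average(np.c_[u,v],axis=0,weights=ww).round(1))
if __name__=="__main__":
    slot(sys.argv[1])
E
python3 - <<'E'
from s import *
slot("w3")
im,d,K,e,Rm=load("w3");P=cloud(d,K,e,Rm)
print(im[150:225:1,321].mean(1).astype(int).tolist(), d[225:300:5,327].round(4))
T=np.array([.546,-.1061,.1753])
v,u=np.mgrid[:400,:640]; b=(u>300)&(u<350)&(v>220)&(v<330)
for h in (.011,):
    m=b&(im.max(2)<75)&(np.abs(P[...,2]-T[2]-h)<.004); print(m.sum(),np.percentile(P[m]-T,[1,50,99],axis=0).round(4)); print(rects("w3",m,T[2]+h))
print((P[225:305:4,327]-T).round(4))
E
```

```text
Traceback (most recent call last):
  File "s.py", line 11, in slot
    h=_[0]; inn=[c for c,hh in zip(cs,h) if hh[3]>=0]; c=max(inn,key=cv2.contourArea)
                                                         ~~~^^^^^^^^^^^^^^^^^^^^^^^^^
ValueError: max() iterable argument is empty
```

```bash
cat > s.py <<'E'
from m import *
def slot(n,cu,cv_,rad=14,zf=.088):
    im,d,K,e,Rm=load(n); g=cv2.cvtColor(im,cv2.COLOR_BGR2GRAY).astype(float)
    V,U=np.mgrid[:400,:640]; f=(U-cu)**2+(V-cv_)**2<rad**2
    lit=np.percentile(g[f],85); lo=np.percentile(g[f],3)
    wt=np.clip((.75*lit+.25*lo-g)/(.5*(lit-lo)),0,1)*f
    v,u=np.nonzero(wt); ww=wt[v,u]
    p=np.array([ray(a,b,K,e,Rm,zf)[:2] for a,b in zip(u,v)])*1000
    m=np.average(p,axis=0,weights=ww); ev,E=np.linalg.eigh(np.cov(p.T,aweights=ww))
    a=E[:,1]*np.sign(E[0,1]); q=(p-m)@E
    print("lit",lit,lo,"slot",m.round(2),"yaw",np.degrees(np.arctan2(a[1],a[0])).round(2),"ext",np.ptp(q[ww>.5],axis=0).round(1),"px",np.average(np.c_[u,v],axis=0,weights=ww).round(1))
E
python3 - <<'E'
from s import *
for r in (13,14,15): slot("w3",320.7,194.3,r)
im,d,K,e,Rm=load("w3");P=cloud(d,K,e,Rm)
T=np.array([.546,-.1061,.1753])
v,u=np.mgrid[:400,:640]; b=(u>300)&(u<350)&(v>220)&(v<330)
m=b&(im.max(2)<75)&(np.abs(P[...,2]-T[2]-.011)<.004); print(m.sum(),np.percentile(P[m]-T,[1,50,99],axis=0).round(4)); print(rects("w3",m,T[2]+.011))
print((P[225:305:4,327]-T).round(4).tolist())
print("face H",P[186:204:3,312,2],P[186:204:3,330,2])
E
```

```text
lit 208.0 73.0 slot [ 536.11 -109.13] yaw -2.39 ext [ 7.6 18.9] px [320.2 193.7]
lit 208.0 73.0 slot [ 536.18 -109.18] yaw -3.43 ext [ 9.7 19. ] px [320.1 193.8]
lit 208.0 74.0 slot [ 536.34 -109.28] yaw -5.55 ext [10.2 20.2] px [320. 194.]
1165 [[-0.0114 -0.0054  0.0074]
 [-0.0013 -0.0001  0.0115]
 [ 0.0136  0.0055  0.0148]]
(array([ 546.29, -106.46]), array([12.17, 27.31]), 88.69, array([310, 251], dtype=int32), array([338, 305], dtype=int32))
[[-0.007, 0.0015, -0.0332], [-0.0046, 0.0015, -0.0329], [-0.0107, 0.0014, -0.0137], [-0.0109, 0.0014, -0.0085], [-0.0109, 0.0013, -0.0039], [-0.0105, 0.0013, -0.0005], [-0.0101, 0.0013, 0.0028], [-0.0107, 0.0012, 0.0078], [-0.0106, 0.0012, 0.0112], [-0.0085, 0.0011, 0.011], [-0.0064, 0.0011, 0.0108], [-0.005, 0.0011, 0.0117], [-0.0036, 0.001, 0.0127], [-0.0018, 0.001, 0.0129], [0.0015, 0.001, 0.0109], [0.0034, 0.0009, 0.0111], [0.0052, 0.0009, 0.0116], [0.0074, 0.0008, 0.0113], [0.0091, 0.0008, 0.0118], [0.0105, 0.0008, 0.0127]]
face H [0.08894243 0.08898608 0.08815916 0.08862375 0.08827211 0.08969988] [0.0879866  0.0888783  0.08722495 0.08854288 0.08835354 0.08834618]
```

Call:
{"api": "apply_moves", "payload": {"targets": [[[-0.255,-0.066,-0.2,-1.0,-1],[0,0,-0.4,0,-1],[0,0,-0.3,0,-1],[0,0,-0.15,0,-1],[0,0,0,0,-1],[0,0,0,0,-1]]]}}

```text
clock: 6.0
eef_pos: [0.5365, -0.1081, 0.1342]
tool_rot: [0.019, 1.0, 0.0, -0.0]
ft_force: [0.3, -0.8, -0.5]
grip_width: 0.0087
grasp_force: 59.4
```

```bash
python3 w.py w4
python3 - <<'E'
from h import *
o=get_obs();print(o['joint_vel'].round(4),o['ft_torque'].round(3))
im,d,K,e,Rm=cam("scene");cv2.imwrite("pics/s4.png",im)
z=cv2.imread("pics/w4.png")
a=cv2.resize(z[150:290,240:400],(640,560),interpolation=cv2.INTER_CUBIC);cv2.imwrite("pics/w4c.png",a)
E
```

```text
[-0.199  0.408 -0.066  1.098  0.    -0.162] [ 0.5365 -0.1081  0.1342] [-1.7786e+02 -4.0000e-02 -1.7999e+02] [ 0.3  -0.75 -0.48]
[-0.0089 -0.0088  0.0103 -0.0019 -0.0004  0.0001] [-0.046  0.001 -0.002]
```

View pics/w4c.png

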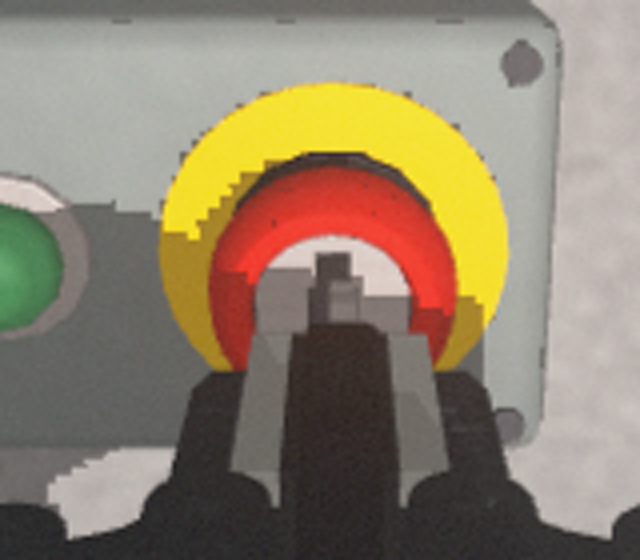

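The slot's far end is at crop column ~333 and the key's bit at ~345, so the key sits about 1.5 mm too far towards +y. Now I'll put numbers on that.

Run:
```python
from m import *
im,d,K,e,Rm=load("w4"); g=cv2.cvtColor(im,cv2.COLOR_BGR2GRAY)
for v in range(208,232,2): print(v,g[v,312:340].tolist(), )
P=cloud(d,K,e,Rm)
for v in range(212,231,3): print(v,(P[v,316:334:2,2]*1000).round(1).tolist())
for u,v,z in [(319.5,216,.088),(327.5,216,.088),(322.5,225,.093),(330,225,.093)]: print(u,v,ray(u,v,K,e,Rm,z).round(4))
```

```text
208 [114, 119, 116, 114, 116, 116, 121, 123, 132, 131, 143, 135, 126, 131, 130, 124, 111, 113, 116, 119, 119, 120, 119, 119, 120, 116, 118, 113]
210 [116, 123, 138, 167, 188, 206, 207, 210, 207, 207, 207, 209, 207, 209, 208, 208, 209, 204, 181, 142, 126, 116, 113, 119, 115, 115, 119, 121]
212 [211, 208, 207, 210, 209, 211, 205, 200, 199, 199, 199, 196, 199, 197, 195, 200, 208, 211, 210, 212, 210, 208, 181, 138, 116, 114, 118, 117]
214 [209, 209, 209, 210, 209, 207, 182, 93, 76, 74, 78, 76, 74, 75, 78, 125, 208, 207, 209, 211, 210, 211, 212, 210, 206, 157, 117, 115]
216 [190, 195, 190, 193, 193, 191, 175, 73, 74, 75, 72, 73, 76, 79, 81, 125, 206, 205, 205, 206, 205, 205, 207, 206, 206, 207, 201, 155]
218 [125, 124, 123, 123, 126, 129, 169, 72, 75, 76, 75, 74, 77, 71, 79, 120, 198, 200, 200, 208, 209, 208, 210, 210, 209, 208, 210, 205]
220 [121, 123, 124, 126, 126, 122, 111, 77, 70, 78, 87, 104, 104, 100, 101, 103, 124, 125, 140, 209, 210, 212, 211, 210, 210, 208, 209, 211]
222 [122, 122, 123, 120, 113, 74, 74, 71, 75, 74, 101, 118, 118, 121, 118, 116, 108, 102, 139, 206, 208, 208, 207
[... 436 characters left out ...]
123, 122]
230 [124, 123, 125, 124, 118, 64, 67, 67, 65, 68, 80, 88, 87, 87, 89, 87, 90, 87, 92, 97, 116, 118, 126, 122, 124, 123, 125, 124]
212 [88.1, 88.6, 88.7, 88.1, 87.9, 87.6, 87.7, 88.8, 87.3]
215 [87.8, 88.6, 75.5, 74.5, 75.1, 75.7, 88.6, 87.8, 88.3]
218 [87.8, 87.6, 74.5, 74.7, 75.4, 75.4, 89.1, 88.1, 88.8]
221 [87.9, 88.7, 75.6, 73.6, 95.4, 95.6, 95.3, 88.9, 88.4]
224 [87.7, 75.2, 75.9, 99.8, 99.9, 99.8, 100.2, 88.8, 88.8]
227 [88.6, 80.7, 75.9, 102.0, 101.4, 101.5, 102.4, 89.6, 88.4]
230 [86.8, 84.5, 75.0, 101.7, 105.2, 106.1, 106.3, 88.6, 88.9]
319.5 216 [ 0.5288 -0.1109  0.088 ]
327.5 216 [ 0.529 -0.106  0.088]
322.5 225 [ 0.5328 -0.1092  0.093 ]
330 225 [ 0.533  -0.1046  0.093 ]
```

Call:
{"api": "apply_moves", "payload": {"targets": [[[-0.032,-0.042,-0.075,0,-1],[0,0,0,0,-1],[0,0,0,0,-1],[0,0,0,0,-1]]]}}

```text
clock: 6.43
eef_pos: [0.5351, -0.1109, 0.1315]
tool_rot: [0.02, 1.0, -0.0, 0.0]
ft_force: [0.5, -0.6, -1.3]
grip_width: 0.0091
grasp_force: 59.4
```

```bash
python3 w.py w5
python3 - <<'E'
from m import *
im,d,K,e,Rm=load("w5"); g=cv2.cvtColor(im,cv2.COLOR_BGR2GRAY)
for v in range(208,236,2): print(v,g[v,310:340].tolist(), )
P=cloud(d,K,e,Rm)
for v in range(212,236,3): print(v,(P[v,314:334:2,2]*1000).round(1).tolist())
for u,v,z in [(320,216,.088),(328,216,.088),(322.5,222,.0902),(322.5,226,.0902)]: print(u,v,ray(u,v,K,e,Rm,z).round(4))
a=cv2.resize(im[180:260,270:380],(770,560),interpolation=cv2.INTER_CUBIC);cv2.imwrite("pics/w5c.png",a)
E
```

```text
[-0.204  0.408 -0.073  1.089  0.    -0.165] [ 0.5351 -0.1109  0.1315] [-1.7775e+02  2.0000e-02  1.8000e+02] [ 0.46 -0.55 -1.35]
208 [98, 96, 87, 86, 102, 105, 109, 112, 113, 116, 116, 118, 120, 121, 117, 116, 119, 119, 116, 118, 120, 120, 116, 119, 117, 114, 118, 113, 113, 113]
210 [102, 100, 105, 107, 114, 117, 118, 115, 115, 117, 116, 118, 119, 114, 118, 114, 116, 118, 120, 115, 118, 119, 116, 119, 120, 119, 119, 120, 119, 117]
212 [112, 117, 118, 115, 114, 115, 114, 116, 113, 116, 128, 126, 142, 146, 161, 163, 165, 185, 181, 160, 160, 144, 136, 140, 134, 116, 118, 113, 120, 117]
214 [117, 116, 116, 117, 115, 115, 124, 143, 171, 209, 211, 210, 210, 210, 210, 210, 209, 208, 210, 211, 208, 209, 211, 210, 210, 210, 203, 157, 122, 113]
216 [116, 117, 114, 106, 113, 157, 208, 211, 208, 207, 209, 210, 207, 164, 133, 131, 129, 133, 132, 132, 131, 136, 182, 208, 210, 212, 210, 213, 210, 209]
218 [82, 82, 99, 115, 124, 139, 208, 206, 206, 209, 209, 205, 202, 130, 75, 74, 75, 74, 78, 73, 74, 88, 150, 209, 209, 206, 210, 209, 209, 207]
220 [85, 114, 124, 121, 123, 122, 122, 121, 124, 124, 123
[... 1074 characters left out ...]
54, 54, 67, 120, 123, 124]
212 [89.2, 89.6, 89.8, 89.7, 87.7, 89.0, 88.6, 89.0, 88.7, 88.3]
215 [90.6, 257.2, 88.0, 89.5, 88.8, 88.1, 88.5, 87.8, 89.1, 88.6]
218 [88.4, 88.5, 86.4, 89.0, 86.8, 73.8, 74.9, 74.8, 75.5, 88.6]
221 [88.2, 88.6, 88.1, 89.1, 89.5, 93.2, 92.8, 92.9, 73.7, 88.4]
224 [89.0, 87.8, 88.9, 89.3, 96.8, 96.9, 97.2, 97.6, 75.3, 88.9]
227 [88.5, 89.2, 89.1, 88.1, 98.7, 99.0, 98.7, 100.0, 74.6, 74.9]
230 [88.0, 88.5, 88.7, 88.9, 98.9, 103.4, 103.5, 102.9, 75.6, 79.9]
233 [87.5, 115.8, 117.3, 117.9, 119.2, 117.8, 118.6, 118.8, 117.7, 118.2]
320 216 [ 0.5265 -0.1134  0.088 ]
328 216 [ 0.5267 -0.1085  0.088 ]
322.5 222 [ 0.5296 -0.112   0.0902]
322.5 226 [ 0.5322 -0.1121  0.0902]
```

View pics/w5c.png

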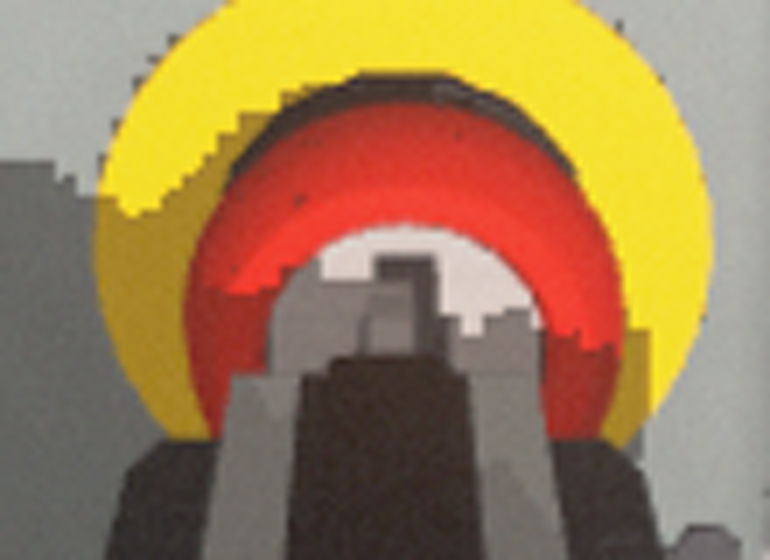

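The bit is now about 1.2 mm too far towards -y and 0.4 mm too far towards +x. I'll correct that, then let it down gently.

Call:
{"api": "apply_moves", "payload": {"targets": [[[-0.01,0.03,0,0,-1],[0,0,0,0,-1],[0,0,-0.04,0,-1],[0,0,-0.04,0,-1],[0,0,0,0,-1]]]}}

```text
clock: 6.9
eef_pos: [0.5344, -0.1095, 0.1277]
tool_rot: [0.019, 1.0, 0.0, -0.0]
ft_force: [0.4, 0.1, -0.4]
grip_width: 0.0088
grasp_force: 59.4
```

Call:
{"api": "apply_moves", "payload": {"targets": [[[0,0,-0.03,0,-1],[0,0,0,0,-1],[0,0,0,0,-1]]]}}

```text
clock: 7.15
eef_pos: [0.5346, -0.1096, 0.1268]
tool_rot: [0.02, 1.0, 0.0, -0.0]
ft_force: [1.2, -0.1, -0.7]
grip_width: 0.009
grasp_force: 59.4
```

Call:
{"api": "apply_moves", "payload": {"targets": [[[0,0,-0.05,0,-1],[0,0,-0.05,0,-1],[0,0,0,0,-1]]]}}

```text
clock: 7.4
eef_pos: [0.5344, -0.1095, 0.1224]
tool_rot: [0.019, 1.0, 0.0, -0.0]
ft_force: [-1.2, 0.6, -0.0]
grip_width: 0.009
grasp_force: 59.4
```

Call:
{"api": "apply_moves", "payload": {"targets": [[[0,0,-0.05,0,-1],[0,0,-0.04,0,-1],[0,0,0,0,-1]]]}}

```text
clock: 7.65
eef_pos: [0.5344, -0.1095, 0.1188]
tool_rot: [0.019, 1.0, 0.0, -0.0]
ft_force: [0.0, 0.9, -1.1]
grip_width: 0.0094
grasp_force: 59.4
```

Call:
{"api": "apply_moves", "payload": {"targets": [[[0,0,-0.03,0,-1],[0,0,0,0,-1],[0,0,0,0,-1]]]}}

```text
clock: 7.9
eef_pos: [0.5346, -0.1096, 0.1181]
tool_rot: [0.019, 1.0, 0.0, -0.0]
ft_force: [-0.9, 0.3, -0.8]
grip_width: 0.0092
grasp_force: 59.4
```

Call:
{"api": "apply_moves", "payload": {"targets": [[[0,0,-0.025,0,-1],[0,0,0,0,-1],[0,0,0,0,-1]]]}}

```text
clock: 8.15
eef_pos: [0.5346, -0.1096, 0.1171]
tool_rot: [0.019, 1.0, -0.0, -0.0]
ft_force: [0.2, 0.6, -0.1]
grip_width: 0.0093
grasp_force: 59.4
```

Call:
{"api": "apply_moves", "payload": {"targets": [[[0,0,-0.025,0,-1],[0,0,0,0,-1],[0,0,0,0,-1]]]}}

```text
clock: 8.4
eef_pos: [0.5348, -0.1096, 0.1166]
tool_rot: [0.02, 1.0, -0.0, 0.0]
ft_force: [-1.2, -0.5, 3.8]
grip_width: 0.0089
grasp_force: 60.0
```

Call:
{"api": "apply_moves", "payload": {"targets": [[[0,0,-0.025,0,-1],[0,0,0,0,-1],[0,0,0,0,-1]]]}}

```text
clock: 8.65
eef_pos: [0.5349, -0.1096, 0.1164]
tool_rot: [0.019, 1.0, -0.0, 0.001]
ft_force: [-2.1, 0.3, 8.6]
grip_width: 0.0092
grasp_force: 60.8
```

The collar is on the face at z 0.1165 with 8.6 N, so the key is home. I'll ease the load and turn clockwise, shifting the TCP so the rotation is about the key's axis.

Call:
{"api": "apply_moves", "payload": {"targets": [[[0,0,0.03,0,-1],[0,0.005,0,-6,-1],[0,0.005,0,-6,-1],[0,0.005,0,-6,-1],[0,0,0,0,-1]]]}}

```text
clock: 9.07
eef_pos: [0.535, -0.1092, 0.1166]
tool_rot: [0.176, 0.984, -0.0, 0.0]
ft_force: [-2.0, -1.7, 3.9]
grip_width: 0.0091
grasp_force: 59.9
```

```bash
cat > st.py <<'E'
from h import *
o=get_obs();M=R.from_quat(o['tool_rot']).as_matrix()
print(o['clock'],o['eef_pos'].round(4),"yaw",np.degrees(np.arctan2(-M[1,0],-M[0,0])).round(2),"tilt",(M[:2,2]).round(4),o['ft_force'].round(2),o['ft_torque'].round(3),o['joint_pos'].round(2))
E
python3 st.py
```

```text
9.0667 [ 0.535  -0.1092  0.1166] yaw -20.33 tilt [ 0.0008 -0.0006] [-2.04 -1.72  3.87] [-0.144  0.153  0.029] [-0.2   0.42 -0.1   1.05 -0.    0.15]
```

Call:
{"api": "apply_moves", "payload": {"targets": [[[0.001,0.004,0,-6,-1],[0.002,0.004,0,-6,-1],[0.002,0.004,0,-6,-1],[0.002,0.004,0,-6,-1],[0.002,0.003,0,-6,-1],[0,0,0,0,-1]]]}}

```text
clock: 9.57
eef_pos: [0.5351, -0.1086, 0.1166]
tool_rot: [0.424, 0.906, -0.0, 0.0]
ft_force: [-1.0, -1.2, 5.3]
grip_width: 0.0091
grasp_force: 60.0
```

```bash
python3 st.py
```

```text
9.5667 [ 0.5351 -0.1086  0.1166] yaw -50.19 tilt [ 0.0002 -0.0008] [-0.95 -1.17  5.35] [-0.254  0.236  0.035] [-0.2   0.42 -0.1   1.05 -0.    0.68]
```

Call:
{"api": "apply_moves", "payload": {"targets": [[[0.003,0.003,0.01,-6,-1],[0.003,0.003,0,-6,-1],[0.003,0.002,0,-4,-1],[0,0,0,0,-1]]]}}

```text
clock: 9.9
eef_pos: [0.5353, -0.1083, 0.1166]
tool_rot: [0.545, 0.838, -0.0, 0.0]
ft_force: [-0.7, -2.0, 2.6]
grip_width: 0.0085
grasp_force: 59.8
```

```bash
python3 st.py
```

```text
9.9 [ 0.5353 -0.1083  0.1166] yaw -66.07 tilt [-0.0002 -0.0008] [-0.7  -1.97  2.62] [-0.325  0.223  0.005] [-0.2   0.42 -0.09  1.05 -0.    0.95]
```

Call:
{"api": "apply_moves", "payload": {"targets": [[[0.003,0.002,0,-3,-1],[0.002,0.002,0,-3,-1],[0,0,0,0,-1]]]}}

```text
clock: 10.15
eef_pos: [0.5355, -0.1082, 0.1167]
tool_rot: [0.588, 0.809, -0.0, 0.0]
ft_force: [-2.2, -2.0, 3.5]
grip_width: 0.009
grasp_force: 59.9
```

```bash
python3 st.py
```

```text
10.15 [ 0.5355 -0.1082  0.1167] yaw -72.03 tilt [-0.0003 -0.0009] [-2.24 -2.04  3.5 ] [-0.499  0.362  0.052] [-0.2   0.42 -0.09  1.05 -0.    1.06]
```

Call:
{"api": "apply_moves", "payload": {"targets": [[[0.001,0.001,0,-3,-1],[0,0,0,0,-1]]]}}

```text
clock: 10.32
eef_pos: [0.5355, -0.1081, 0.1168]
tool_rot: [0.609, 0.793, -0.0, 0.0]
ft_force: [-1.6, -2.5, 5.0]
grip_width: 0.0091
grasp_force: 60.0
```

```bash
python3 st.py
```

```text
10.3167 [ 0.5355 -0.1081  0.1168] yaw -75.05 tilt [-0.0002 -0.0009] [-1.59 -2.46  5.04] [-0.495  0.383  0.085] [-0.2   0.42 -0.09  1.06 -0.    1.11]
```

Call:
{"api": "apply_moves", "payload": {"targets": [[[0.001,0.001,0,-3,-1],[0,0,0,0,-1]]]}}

```text
clock: 10.48
eef_pos: [0.5355, -0.108, 0.117]
tool_rot: [0.63, 0.777, -0.0, 0.0]
ft_force: [-2.1, -2.9, 5.8]
grip_width: 0.0092
grasp_force: 60.2
```

```bash
python3 st.py
```

```text
10.4833 [ 0.5355 -0.108   0.117 ] yaw -78.07 tilt [-0.0001 -0.0008] [-2.09 -2.92  5.81] [-0.544  0.558  0.047] [-0.2   0.42 -0.09  1.06 -0.    1.16]
```

Call:
{"api": "apply_moves", "payload": {"targets": [[[0.001,0,0.02,-2,-1],[0,0,0.02,0,-1],[0,0,0,0,-1]]]}}

```text
clock: 10.73
eef_pos: [0.5356, -0.108, 0.1188]
tool_rot: [0.643, 0.766, -0.0, 0.0]
ft_force: [-2.2, -2.7, 4.9]
grip_width: 0.0091
grasp_force: 60.1
```

```bash
python3 st.py
```

```text
10.7333 [ 0.5356 -0.108   0.1188] yaw -79.98 tilt [ 0.     -0.0008] [-2.18 -2.74  4.89] [-0.492  0.515  0.054] [-0.2   0.42 -0.09  1.06 -0.    1.2 ]
```

The hand is being pushed up at 4.9 N and has risen 2 mm, so the head has unlatched. I'll yield upward with it and turn a little further to feel for the stop.

Call:
{"api": "apply_moves", "payload": {"targets": [[[0,0,0.03,-1,-1],[0,0,0.03,-1,-1],[0,0,0.03,0,-1],[0,0,0,0,-1]]]}}

```text
clock: 11.07
eef_pos: [0.5356, -0.108, 0.1222]
tool_rot: [0.657, 0.754, -0.0, 0.0]
ft_force: [-2.1, -3.5, 2.3]
grip_width: 0.0091
grasp_force: 60.0
```

```bash
python3 st.py
```

```text
11.0667 [ 0.5356 -0.108   0.1222] yaw -82.18 tilt [-0.     -0.0006] [-2.08 -3.5   2.33] [-0.744  0.517  0.067] [-0.2   0.42 -0.09  1.07 -0.    1.24]
```

Call:
{"api": "apply_moves", "payload": {"targets": [[[0,0,0.03,-1,-1],[0,0,0.02,0,-1],[0,0,0,0,-1]]]}}

```text
clock: 11.32
eef_pos: [0.5356, -0.1078, 0.1232]
tool_rot: [0.664, 0.748, -0.0, -0.0]
ft_force: [-0.8, -3.2, -0.5]
grip_width: 0.0094
grasp_force: 59.0
```

```bash
python3 st.py
```

```text
11.3167 [ 0.5356 -0.1078  0.1232] yaw -83.23 tilt [-0.0008 -0.0001] [-0.8  -3.2  -0.52] [-0.82   0.03   0.072] [-0.2   0.42 -0.08  1.07 -0.    1.25]
```

The head is fully up (+6.6 mm, force about zero) and the key is at its stop. Next I turn it back home without pressing.

Call:
{"api": "apply_moves", "payload": {"targets": [[[-0.003,-0.001,0,6,-1],[-0.003,-0.002,0,6,-1],[-0.003,-0.003,0,6,-1],[-0.003,-0.003,0,6,-1],[-0.003,-0.003,0,6,-1],[-0.003,-0.003,0,6,-1],[0,0,0,0,-1]]]}}

```text
clock: 11.9
eef_pos: [0.5349, -0.1084, 0.1232]
tool_rot: [0.4, 0.917, -0.0, -0.0]
ft_force: [0.5, -3.0, -2.4]
grip_width: 0.0088
grasp_force: 59.1
```

```bash
python3 st.py
```

```text
11.9 [ 0.5349 -0.1084  0.1232] yaw -47.14 tilt [-0.0006 -0.0002] [ 0.47 -3.   -2.35] [-0.906 -0.076  0.061] [-0.2   0.42 -0.09  1.07 -0.    0.62]
```

Call:
{"api": "apply_moves", "payload": {"targets": [[[-0.002,-0.004,0,6,-1],[-0.002,-0.004,0,6,-1],[-0.002,-0.004,0,6,-1],[-0.001,-0.005,0,6,-1],[0,-0.005,0,6,-1],[0,-0.005,0,6,-1],[0,0,0,0,-1]]]}}

```text
clock: 12.48
eef_pos: [0.5347, -0.1091, 0.1235]
tool_rot: [0.098, 0.995, 0.0, -0.0]
ft_force: [-1.0, -3.3, -2.1]
grip_width: 0.009
grasp_force: 59.2
```

```bash
python3 st.py
```

```text
12.4833 [ 0.5347 -0.1091  0.1235] yaw -11.27 tilt [-0.0004  0.0006] [-1.03 -3.34 -2.14] [-0.633 -0.042  0.003] [-0.2   0.41 -0.09  1.07  0.   -0.  ]
```

Call:
{"api": "apply_moves", "payload": {"targets": [[[0,-0.005,0,5,-1],[0,-0.005,0,4,-1],[0,0,0,0,-1],[0,0,0,0,-1]]]}}

```text
clock: 12.82
eef_pos: [0.5348, -0.109, 0.1238]
tool_rot: [0.022, 1.0, 0.001, -0.0]
ft_force: [0.3, -0.4, -0.6]
grip_width: 0.009
grasp_force: 59.3
```

```bash
python3 st.py
```

```text
12.8167 [ 0.5348 -0.109   0.1238] yaw -2.47 tilt [-0.      0.0015] [ 0.25 -0.45 -0.61] [-0.025 -0.022  0.004] [-0.2   0.41 -0.09  1.07  0.   -0.16]
```

Call:
{"api": "apply_moves", "payload": {"targets": [[[0,-0.01,0.03,0,-1],[0,0,0.03,0,-1],[0,0,0.03,0,-1],[0,0,0,0,-1]]]}}

```text
clock: 13.15
eef_pos: [0.535, -0.11, 0.128]
tool_rot: [0.02, 1.0, 0.0, 0.0]
ft_force: [-0.6, -0.3, -0.7]
grip_width: 0.0091
grasp_force: 59.3
```

```bash
python3 st.py
```

```text
13.15 [ 0.535 -0.11   0.128] yaw -2.28 tilt [0.0008 0.0002] [-0.58 -0.34 -0.72] [-0.031 -0.029  0.049] [-0.2   0.41 -0.08  1.08  0.   -0.16]
```

Call:
{"api": "apply_moves", "payload": {"targets": [[[0,0,0.1,0,-1],[0,0,0.15,0,-1],[0,0,0.4,0,-1],[0,0,0.8,0,-1],[0,0,0.1,0,-1],[0,0,0,0,-1]]]}}

```text
clock: 13.65
eef_pos: [0.5367, -0.1106, 0.1929]
tool_rot: [0.02, 1.0, -0.001, 0.003]
ft_force: [0.5, 0.2, 0.1]
grip_width: 0.0093
grasp_force: 59.3
```

```bash
python3 st.py; python3 w.py w6
python3 - <<'E'
from m import *
im,d,K,e,Rm=load("w6");P=cloud(d,K,e,Rm);H=P[...,2]
cand=(np.abs(P[...,0]-.536)<.009)&(np.abs(P[...,1]+.109)<.009)&(H<.12)
print("face H pct",np.percentile(H[cand],[20,50,80]).round(4))
cv2.imwrite("pics/w6c.png",cv2.resize(im[100:320,200:440],None,fx=2.4,fy=2.4))
E
```

```text
13.65 [ 0.5367 -0.1106  0.1929] yaw -2.25 tilt [ 0.0066 -0.0013] [0.54 0.17 0.05] [-0.009 -0.019 -0.035] [-0.2   0.36  0.02  1.23  0.   -0.16]
[-0.203  0.359  0.022  1.227  0.    -0.164] [ 0.5367 -0.1106  0.1929] [-177.75    0.38  179.92] [0.54 0.17 0.05]
face H pct [0.0818 0.0943 0.0951]
```

View pics/w6c.png

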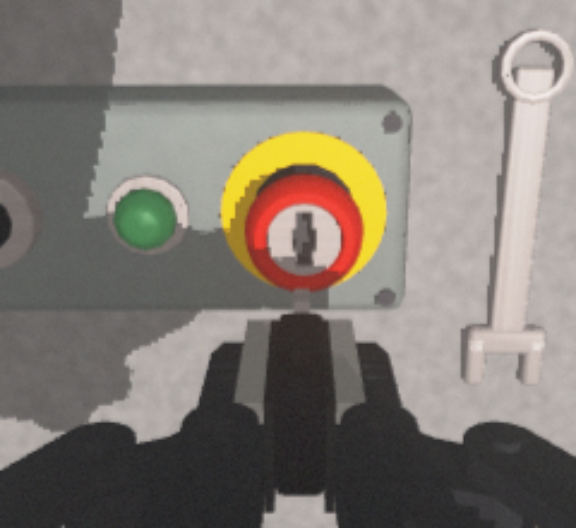

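The head stands at 94.3 mm (released), the slot is back in line and the key is out. I'm carrying it back to the pocket.

Call:
{"api": "apply_moves", "payload": {"targets": [[[0.12,0.5,0,2.6,-1],[0.12,0.9,0,0,-1],[0.12,0.9,0,0,-1],[0.12,0.9,0,0,-1],[0.12,0.9,0,0,-1],[0.12,0.9,0,0,-1],[0.12,0.9,0,0,-1],[0.12,0.9,0,0,-1]]]}}

```text
clock: 14.37
eef_pos: [0.5722, 0.1634, 0.188]
tool_rot: [-0.003, 1.0, -0.0, -0.001]
ft_force: [-0.0, 0.2, -0.9]
grip_width: 0.0092
grasp_force: 59.3
```

Call:
{"api": "apply_moves", "payload": {"targets": [[[0.12,0.7,0,0,-1],[0.08,0.4,0,0,-1],[0,0.1,0,0,-1],[0,0,0,0,-1],[0,0,0,0,-1],[0,0,0,0,-1]]]}}

```text
clock: 14.87
eef_pos: [0.5807, 0.2084, 0.189]
tool_rot: [-0.002, 1.0, -0.0, -0.001]
ft_force: [-0.4, -0.5, 0.3]
grip_width: 0.0088
grasp_force: 59.3
```

```bash
python3 st.py
```

```text
14.8667 [0.5807 0.2084 0.189 ] yaw 0.28 tilt [-0.0013 -0.0009] [-0.36 -0.53  0.34] [-0.028  0.055 -0.009] [ 0.34  0.5   0.24  1.3  -0.    0.34]
```

Call:
{"api": "apply_moves", "payload": {"targets": [[[0.065,0.12,-0.3,0,-1],[0,0,-0.6,0,-1],[0,0,-0.6,0,-1],[0,0,-0.4,0,-1],[0,0,-0.2,0,-1],[0,0,0,0,-1],[0,0,0,0,-1],[0,0,0,0,-1]]]}}

```text
clock: 15.53
eef_pos: [0.5847, 0.2147, 0.1068]
tool_rot: [-0.003, 1.0, 0.0, 0.001]
ft_force: [0.0, 0.3, -0.4]
grip_width: 0.0092
grasp_force: 59.3
```

```bash
python3 st.py
```

```text
15.5333 [0.5847 0.2147 0.1068] yaw 0.33 tilt [0.0022 0.0009] [ 0.05  0.25 -0.43] [ 0.067  0.016 -0.027] [0.35 0.57 0.12 1.12 0.   0.35]
```

Call:
{"api": "apply_moves", "payload": {"targets": [[[-0.03,-0.035,-0.2,0,-1],[0,0,-0.2,0,-1],[0,0,0,0,-1],[0,0,0,0,-1]]]}}

```text
clock: 15.87
eef_pos: [0.5819, 0.213, 0.0888]
tool_rot: [-0.003, 1.0, -0.0, -0.001]
ft_force: [0.2, -0.3, -0.4]
grip_width: 0.0088
grasp_force: 59.3
```

```bash
python3 st.py
```

```text
15.8667 [0.5819 0.213  0.0888] yaw 0.36 tilt [-0.0015 -0.0005] [ 0.23 -0.29 -0.37] [-0.003  0.058  0.006] [0.35 0.58 0.09 1.08 0.   0.34]
```

Call:
{"api": "apply_moves", "payload": {"targets": [[[0.03,0,-0.1,0,-1],[0,0,-0.1,0,-1],[0,0,0,0,-1]]]}}

```text
clock: 16.12
eef_pos: [0.5833, 0.2131, 0.0805]
tool_rot: [-0.003, 1.0, -0.0, -0.001]
ft_force: [-0.7, 0.0, -1.0]
grip_width: 0.0092
grasp_force: 59.3
```

Call:
{"api": "apply_moves", "payload": {"targets": [[[0,0,-0.06,0,-1],[0,0,-0.05,0,-1],[0,0,0,0,-1]]]}}

```text
clock: 16.37
eef_pos: [0.5835, 0.2132, 0.0766]
tool_rot: [-0.003, 1.0, -0.0, -0.0]
ft_force: [1.0, 0.7, -0.4]
grip_width: 0.0092
grasp_force: 59.3
```

```bash
python3 st.py
```

```text
16.3667 [0.5835 0.2132 0.0766] yaw 0.37 tilt [-0.0007 -0.0002] [ 1.    0.69 -0.41] [0.013 0.016 0.033] [0.35 0.59 0.08 1.06 0.   0.34]
```

In the pocket without contact. I'll lower it the last 3 mm by feel.

Call:
{"api": "apply_moves", "payload": {"targets": [[[0,0,-0.04,0,-1],[0,0,-0.02,0,-1],[0,0,0,0,-1]]]}}

```text
clock: 16.62
eef_pos: [0.5836, 0.2132, 0.0745]
tool_rot: [-0.003, 1.0, -0.0, -0.0]
ft_force: [-0.6, 0.3, 0.2]
grip_width: 0.0088
grasp_force: 59.3
```

Call:
{"api": "apply_moves", "payload": {"targets": [[[0,0,-0.03,0,-1],[0,0,0,0,-1],[0,0,0,0,-1]]]}}

```text
clock: 16.87
eef_pos: [0.5838, 0.2133, 0.0736]
tool_rot: [-0.003, 1.0, 0.0, 0.0]
ft_force: [0.2, 0.1, -0.2]
grip_width: 0.0095
grasp_force: 59.4
```

Call:
{"api": "apply_moves", "payload": {"targets": [[[0,0,-0.03,0,-1],[0,0,0,0,-1],[0,0,0,0,-1]]]}}

```text
clock: 17.12
eef_pos: [0.5838, 0.2133, 0.0735]
tool_rot: [-0.003, 1.0, 0.0, 0.0]
ft_force: [-1.9, -0.4, 4.6]
grip_width: 0.0089
grasp_force: 60.2
```

Seated on the collar (4.6 N at z 0.0735). Letting go.

Call:
{"api": "apply_moves", "payload": {"targets": [[[0,0,0,0,-0.7],[0,0,0,0,-0.5],[0,0,0,0,-0.3],[0,0,0,0,-0.3],[0,0,0,0,-0.3]]]}}

```text
clock: 17.53
eef_pos: [0.5836, 0.2132, 0.072]
tool_rot: [-0.003, 1.0, -0.0, -0.0]
ft_force: [0.3, -0.3, -1.1]
grip_width: 0.0296
grasp_force: 0.0
```

Call:
{"api": "apply_moves", "payload": {"targets": [[[0,0,0.3,0,-0.3],[0,0,0.6,0,-0.3],[0,0,0.8,0,-0.3],[0,0,0.8,0,-0.3],[0,0,0.5,0,-0.3],[0,0,0,0,-0.3],[0,0,0,0,-0.3],[0,0,0,0,-0.3]]]}}

```text
clock: 18.2
eef_pos: [0.5832, 0.2131, 0.1913]
tool_rot: [-0.003, 1.0, -0.0, -0.001]
ft_force: [-0.3, 0.2, -0.4]
grip_width: 0.0299
grasp_force: 0.0
```

```bash
python3 st.py; python3 w.py w7
python3 - <<'E'
from m import *
im,d,K,e,Rm=load("w7");P=cloud(d,K,e,Rm);H=P[...,2]
v,u=np.mgrid[:400,:640]; b=(u>290)&(u<350)&(v>165)&(v<225)
m=b&(H>.078)&(H<.1); print(P[m].mean(0),np.median(P[m],axis=0),rects("w7",m,.085))
im2,d,K,e,Rm=cam("top");P=cloud(d,K,e,Rm);H=P[...,2]
print("head H",np.median(H[214:221,366:375]),"start",np.median(H[217:222,416:421]),"was .0843; tube",np.median(H[266:272,326:334]))
cv2.imwrite("pics/w7c.png",cv2.resize(im[30:290,180:460],None,fx=2,fy=2))
E
```

```text
18.2 [0.5832 0.2131 0.1913] yaw 0.37 tilt [-0.0014 -0.0005] [-0.32  0.17 -0.39] [-0.043 -0.02   0.06 ] [0.35 0.51 0.25 1.31 0.   0.34]
[0.35  0.51  0.253 1.315 0.    0.344] [0.5832 0.2131 0.1913] [ 1.7963e+02 -8.0000e-02  1.7997e+02] [-0.32  0.17 -0.39]
[0.5846072  0.21376429 0.08459191] [0.58445771 0.2135174  0.08480453] (array([584.65, 213.42]), array([26.03,  9.94]), 0.74, array([319, 185], dtype=int32), array([331, 215], dtype=int32))
head H 0.09388647162387553 start 0.08327268360167661 was .0843; tube 0.06732352117327023
```

View pics/w7c.png

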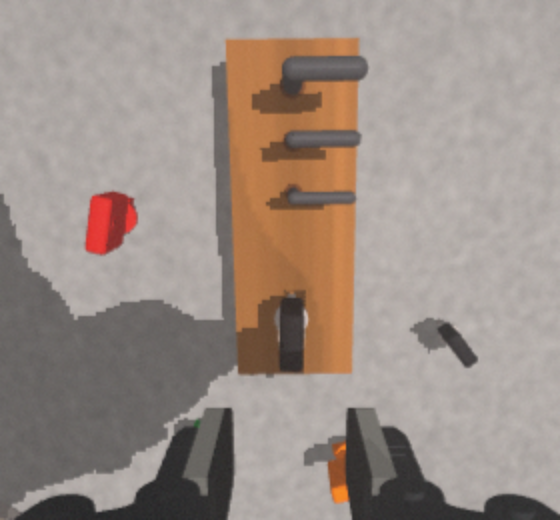

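The key stands upright in its pocket with its top at 85 mm, as it did at the start. The hand is clear, the head is up at 94 mm and the start button is untouched. Handing in.

```bash
python3 -c "
from workcell import order
print(order.job_done())"
```

```text
the job is handed in; nothing more can be done
None
```

The emergency stop is released (head up at about 94 mm). The key is back in its pocket, fully down and let go, the start button was not pressed, and the job was handed in at about 18 s on the robot's clock.

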